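# Build the counter display: cartons and tins in two stacks

### The job

Build the display on the shop counter. First stack the three brown cartons on the rectangular white plinth, the largest at the bottom, then the medium one, then the smallest on top, each centred and lined up lengthwise with what is under it; after that stand the wide tin in the middle of the round white plinth and the narrow tin on top of it, inside its raised rim. Move the things one at a time in that order, and leave the pen pot, the jar and the bottle where they stand.

Things in the scene. Friction and masses are not known exactly. Their poses are not given: they have to be found in the camera images.
- carton_large_mid (a point): Large brown carton with a white label, loose: 120 long, 60 wide, 36 high (mm), 0.2 to 0.45 kg, lying flat on the counter at any yaw. This point is its centre, 18 mm above its underside. x runs along its length, y across its width, z up. Half a turn about z makes no difference to it.
- carton_medium_mid (a point): Medium brown carton with a white label, loose: 92 long, 50 wide, 34 high (mm), 0.1 to 0.3 kg, lying flat at any yaw. This point is its centre, 17 mm above its underside. x runs along its length, y across its width, z up. Half a turn about z makes no difference to it.
- carton_small_mid (a point): Small brown carton with a white label, loose: 64 long, 40 wide, 32 high (mm), under 0.2 kg, lying flat at any yaw. This point is its centre, 16 mm above its underside. x runs along its length, y across its width, z up. Half a turn about z makes no difference to it.
- tin_wide_mid (a point): Wide round metal tin, loose, standing upright: 64 mm in diameter. Its flat top lies 38 mm above its underside and carries a raised rim, 3 mm high and 3 mm thick (58 mm across inside; 41 mm high over all). This point is on its axis, 19 mm above its underside; z up.
- tin_narrow_mid (a point): Narrow round metal tin, loose, standing upright: 42 mm in diameter, 38 mm high, flat top and bottom. This point is its centre, 19 mm above its underside; z up.
- rect_top (a point): Centre of the top of the rectangular white plinth, a flat board fixed to the counter: 150 long, 90 wide, 18 high (mm). x runs along its length, y across its width, z up. Nothing sticks up from it.
- round_top (a point): Centre of the top of the round white plinth, a flat disc fixed to the counter: 110 mm in diameter, 18 mm high. z up. Nothing sticks up from it.
- pen_pot: Grey round pen pot, loose, 68 mm in diameter and 90 mm high, with pens standing out to about 145 mm. Origin at the centre of its underside, z up. To be left alone.
- jar: Amber glass jar with a red cap and paper label, loose, 64 mm in diameter, 90 mm high. Origin at the centre of its underside, z up. To be left alone.
- bottle: Green drinks bottle with a blue cap and a paper label, loose, 64 mm in diameter, 170 mm high, standing off to the robot's left (+y). Origin at the centre of its underside, z up. To be left alone.

How it is judged:
By the outcome, as a careful person would: the job done as asked, in the order asked, and still so for the second after the job is handed in, with the robot touching nothing.
It also fails if it takes over 125 s, if anything falls off the work surface, if the arm or the gripper's body presses on something with over 40 N, if the wrist force passes 120 N, or if a joint passes its speed limit or range.

### The arm

A 7-joint arm with a two-finger parallel gripper is mounted at the origin on the work surface. World frame = base frame: x ahead of the robot, y to its left, z up, the work surface at z = 0. Lengths are in mm, angles in rad, forces in N, time in s.
With the tool pointing down it reaches from about 350 to 900 mm from the base axis. Payload 7.2 kg.
Tool frame: the origin (TCP) lies at the very end of the fingers, on their centre line; the grasp point (between the pads) lies bot.grip_point_offset behind it (bot.grip_point_offset is the distance from the TCP to the grasp point, in mm); z points along the fingers, y is the line along which they close (so a half turn about z gives the same grasp; the last joint's range is limited). The gripper opens to 88 mm and grips with 3 to 60 N. Pads are 20 mm wide; open, the fingers measure 115 mm over their backs; the gripper's body (75 mm by 178 mm) begins 61 mm behind the grasp point.
Start: joints at [-0.068, 0.411, -0.013, 1.596, 0.006, 1.134, -0.082], TCP at [625.003, -0.011, 222.653] pointing down, gripper open.
Joint ranges: [-2.95, 2.95], [-0.29, 1.99], [-1.47, 1.44], [0.14, 2.54], [-1.03, 4.17], [0.13, 1.85], [-2.86, 2.86]. Speed limits (rad/s): [2.39, 2.39, 3.01, 3.01, 3.14, 3.14, 3.14].

### API

Orientations are given as [roll, pitch, yaw] about the fixed x, y, z axes, in that order (R = Rz(yaw) Ry(pitch) Rx(roll)).
In Python, from workcell import bot gives the robot as it stands.
- The arm moves only by the shell command python3 -m jog 'ROWS' [OPENING] [FORCE]. ROWS is JSON, a list of rows, each a list of 2 entries, a list of its own where there are three numbers: the shift along the tool's x, y, z in mm, then the turn about the tool's z in degrees. A call has 1 to 12 rows; each row is the pose to reach, as a shift and turn from the pose commanded when the call began, along the tool's axes at that moment; what a row does not reach only later rows make up. A row lasts 1/12 s, in which the tool goes at most 41.7 mm and 7.16 degrees, less where a joint would pass 70% of its speed; a pose out of reach is approached as far as the arm can. A call with a gripper value outside its range is refused whole. OPENING is the opening, from 0 (shut) to 1 (fully open), set as the call begins (- or left out, the last holds). The fingers move at their own pace and stop on an object; FORCE is the grip in N (left out, the last holds). Time passes only in rows, so rows that repeat a pose let the fingers close. It gives the time, the measured TCP pose, the force, the opening and the grip force at its end, in the units of the state.
- bot.get_obs(): the state, without advancing time (a new reading comes with each control period).
- bot.capture(name): name is "scene" or "side" or "wrist"; returns the picture (480x640x3 uint8, red, green, blue); there is no depth.
- bot.get_calibration(name): a dict with "K" (3x3 intrinsics, pixels), "R" (3x3) and "t" (3): a world point X has camera coordinates R X + t. Camera axes: x right, y down, z forward; pixel columns grow to the right and rows downward; lengths in mm; the calibration is good to about 2 mm. A picture is of the moment at which its call begins: read the wrist's pose just before it. get_calibration takes no time and is no camera call; for the wrist camera it gives the pose at the moment of the call.
- bot.hand_in(): hands the job in; it is judged then, once.
The state is a dict: "t": time; "qpos": joint angles; "joint_velocities": joint speeds; "joint_torque": joint torques, N m; "tcp_pos": TCP position; "tcp_rot": TCP orientation; "force": force on the tool from outside, world axes, zero at the start; "wrist_torque": the same for the moment, N m; "gripper_width": opening from 0.0 (shut) to 1.0 (fully open); "finger_force": force on a finger pad.
Only numpy, scipy, OpenCV 4.12 (cv2) and the standard library are available. Lean on these libraries where they do the work, as an engineer would, in place of code of your own. Each camera call takes 0.05 s, during which the arm holds its last target. There are 200 camera calls.

## Working session

There is one attempt and no reset: what is moved stays moved. The work goes in short steps, Python scripts to look and compute and a shell command to move; the robot and the scene stay as the last step left them, time stands still between calls to the robot, and variables do not carry over. Pictures are saved under pics/ and viewed, at most 14 in all, crops included, and the job is handed in when it is done.

```bash
ls; mkdir -p pics; python3 - <<'E'
from workcell import bot
import cv2,numpy as np
for n in("scene","side","wrist"):
    c=bot.get_calibration(n); im=bot.capture(n); cv2.imwrite(f"pics/{n}0.png",im[:,:,::-1])
    print(n,np.round(c["K"],1).tolist(),np.round(c["R"],3).tolist(),np.round(c["t"],1).tolist(), np.round(-np.array(c["R"]).T@c["t"]))
o=bot.get_obs();print(o["t"],o["tcp_pos"],o["tcp_rot"],bot.grip_point_offset,o["force"])
E
```

```text
pics
scene [[549.6, 0.0, 319.4], [0.0, 549.6, 235.5], [0.0, 0.0, 1.0]] [[0.674, 0.739, 0.007], [0.484, -0.434, -0.76], [-0.558, 0.516, -0.65]] [-359.3, -182.2, 1676.4] [1266. -679.  953.]
side [[585.9, 0.0, 326.0], [0.0, 585.9, 240.2], [0.0, 0.0, 1.0]] [[-0.776, -0.631, 0.011], [-0.409, 0.489, -0.771], [0.481, -0.602, -0.637]] [406.7, 231.5, 1246.3] [-189.  894.  968.]
wrist [[385.3, 0.0, 315.9], [0.0, 385.3, 233.7], [0.0, 0.0, 1.0]] [[1.0, -0.001, -0.001], [-0.001, -0.96, 0.28], [-0.001, -0.28, -0.96]] [-624.0, -32.1, 390.8] [624.  78. 384.]
0.15 [ 6.24634030e+02 -2.83351342e-02  2.22016178e+02] [-3.14040148e+00  9.49824465e-05  1.57084644e+00] 18.700000000000003 [ 0.2141148  -0.21817837 -0.18169944]
```

View pics/scene0.png

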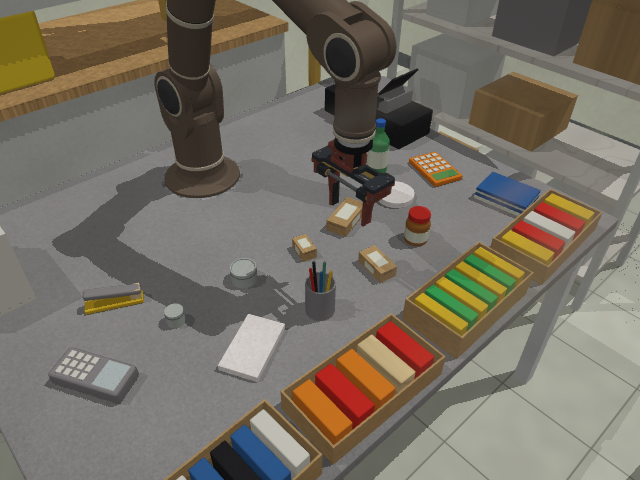

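View pics/side0.png

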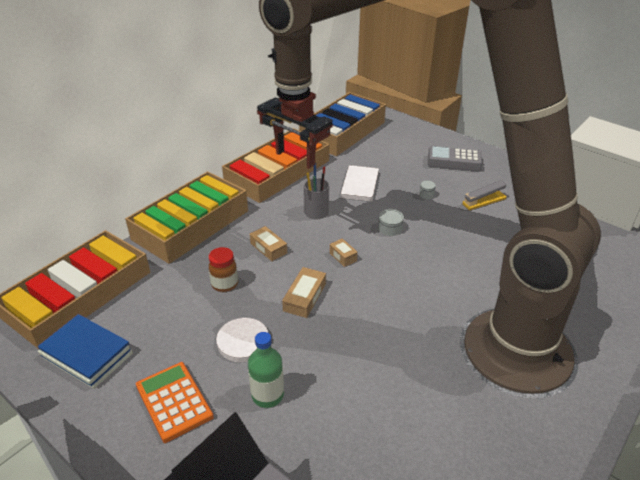

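View pics/wrist0.png

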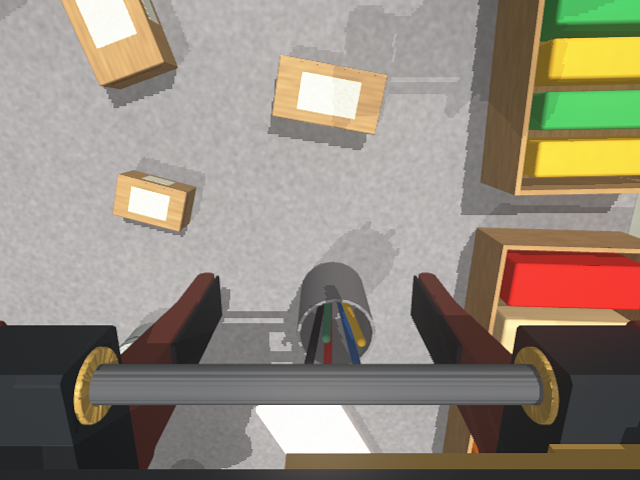

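The scene view shows the large carton at (345,217), small at (304,246), medium at (377,263), the rectangular plinth at (252,347), the round plinth at (397,195) half hidden by a finger, the wide tin at (243,272) and the narrow tin at (174,315). The side view shows them at (304,291), (343,251), (268,242), (360,181), (243,339), (390,221) and (427,188). The wrist view shows all three cartons and the pen pot at (335,310).

```bash
cat > h.py <<'E'
import cv2,numpy as np
from workcell import bot
def ray(c,px):
    K,R,t=[np.asarray(c[k]) for k in("K","R","t")]
    d=R.T@np.linalg.solve(K,np.array([px[0],px[1],1.])); return -R.T@t,d/np.linalg.norm(d)
def plane(c,px,z):
    o,d=ray(c,px); return o+d*(z-o[2])/d[2]
def tri(c1,p1,c2,p2):
    K=lambda c:np.asarray(c["K"])@np.c_[c["R"],c["t"]]
    X=cv2.triangulatePoints(K(c1),K(c2),np.float64(p1).reshape(2,1),np.float64(p2).reshape(2,1))[:,0]; return X[:3]/X[3]
def proj(c,X):
    q=np.asarray(c["K"])@(np.asarray(c["R"])@np.asarray(X,float)+c["t"]); return q[:2]/q[2]
def hsv(im): return cv2.cvtColor(im,cv2.COLOR_RGB2HSV)
def blob(m,seed,r=12):
    "contour of the mask blob nearest to seed"
    n,l,s,c=cv2.connectedComponentsWithStats(m.astype(np.uint8))
    ys,xs=np.nonzero(m); ok=s[l[ys,xs],4]>15; ys,xs=ys[ok],xs[ok]
    i=np.argmin((xs-seed[0])**2+(ys-seed[1])**2)
    k=l[ys[i],xs[i]]; b=(l==k).astype(np.uint8)
    return max(cv2.findContours(b,cv2.RETR_EXTERNAL,cv2.CHAIN_APPROX_NONE)[0],key=cv2.contourArea),c[k],s[k,4]
E
python3 - <<'E'
from h import *
S={"large":((345,214),(305,288)),"medium":((377,260),(268,240)),"small":((304,243),(343,249)),"rect":((252,345),(360,181)),"round":((397,194),(243,339))}
cs=[bot.get_calibration(n) for n in("scene","side")]
ims=[cv2.imread(f"pics/{n}0.png")[:,:,::-1].copy() for n in("scene","side")]
for k,sd in S.items():
    p=[]
    for im,s in zip(ims,sd):
        H=hsv(im); m=(H[...,1]<70)&(H[...,2]>150)
        c,cen,a=blob(m,s); p.append(cen); print(k,np.round(cen),a,H[s[1],s[0]])
    X=tri(cs[0],p[0],cs[1],p[1]); print("   ",np.round(X),"reproj",[np.round(proj(c,X)-q,1).tolist() for c,q in zip(cs,p)])
for k,a,b in(("wide",(243,267),(391,216)),("narrow",(174,310),(427,185)),("penpot rim",(320,282),(316,184)),("jar top",(419,212),(222,256)),("bottle cap",(381,122),(263,338))):
    print(k,np.round(tri(cs[0],a,cs[1],b)))
ims[0]
out=cv2.resize(ims[0][240:340,150:270],None,fx=4,fy=4,interpolation=0)
out2=cv2.resize(ims[1][160:240,340:440],None,fx=4,fy=4,interpolation=0)
w=np.zeros((400,900,3),np.uint8);w[:400,:480]=out;w[:320,500:900]=out2
cv2.imwrite("pics/tins.png",cv2.resize(w,(800,356))[:,:,::-1])
E
```

```text
large [346. 211.] 204 [ 30  20 196]
large [304. 286.] 337 [ 32  20 230]
    [450. 172.  36.] reproj [[-0.3, -0.0], [-0.3, 0.0]]
medium [377. 258.] 186 [ 32  21 180]
medium [268. 238.] 163 [ 30  20 227]
    [635.  98.  34.] reproj [[-0.3, -0.0], [-0.3, -0.0]]
small [304. 243.] 93 [ 30  20 196]
small [343. 247.] 96 [ 30  21 227]
    [468.   4.  32.] reproj [[-0.4, -0.1], [-0.3, 0.0]]
rect [251. 345.] 2378 [ 12  12 210]
rect [359. 182.] 1049 [  9   7 239]
    [ 627. -281.   10.] reproj [[0.4, 0.1], [0.3, -0.1]]
round [400. 193.] 459 [ 12  13 190]
round [239. 337.] 1532 [  8  18 214]
    [473. 365.  14.] reproj [[-1.7, 0.1], [-2.0, -0.1]]
wide [ 444. -169.   40.]
narrow [ 450. -361.   36.]
penpot rim [642. -99.  91.]
jar top [623. 259.  88.]
bottle cap [332. 422. 166.]
```

View pics/tins.png

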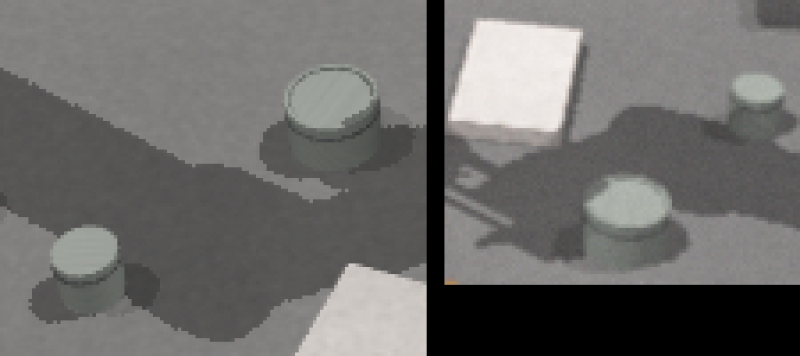

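The tops of the wide tin (ringed rim visible) and the narrow tin are clearly seen in both crops, at the pixels used. All triangulated heights match the text: 36, 34, 32, 40 and 36 mm.

```bash
cat >> h.py <<'E'
def rect(c,im,m,seed,z):
    "centre, long-axis yaw(deg), sizes of a flat-topped blob cast on plane z"
    ct,_,a=blob(m,seed); P=np.array([plane(c,p[0],z)[:2] for p in ct],np.float32)
    (ce,(w,h),an)=cv2.minAreaRect(P)
    if w<h: w,h,an=h,w,an+90
    return np.round(ce,1),round((an+90)%180-90,1),np.round((w,h),1)
def topmask(im,vmin):
    H=hsv(im); br=(H[...,0]>8)&(H[...,0]<26)&(H[...,1]>60)&(H[...,2]>vmin); wh=(H[...,1]<70)&(H[...,2]>200)
    return cv2.morphologyEx((br|wh).astype(np.uint8),cv2.MORPH_OPEN,np.ones((3,3),np.uint8))
E
python3 - <<'E'
from h import *
for n,sd in(("scene",(252,345)),("side",(360,181))):
    im=cv2.imread(f"pics/{n}0.png")[:,:,::-1].copy(); H=hsv(im); c=bot.get_calibration(n)
    for v in(150,190,205): print(n,v,rect(c,im,((H[...,1]<70)&(H[...,2]>v)),sd,18))
c=bot.get_calibration("wrist"); im=cv2.imread("pics/wrist0.png")[:,:,::-1].copy();H=hsv(im)
print([H[y,x].tolist() for x,y in((300,70),(300,128),(345,128),(180,195),(150,224),(155,180),(70,20),(140,80),(170,50))])
for v in(150,170,190):
    m=topmask(im,v)
    print(v,rect(c,im,m,(335,96),34),rect(c,im,m,(150,203),32))
E
```

```text
scene 150 (array([ 628.1, -280.9]), -61.6, array([149.7,  89.6]))
scene 190 (array([ 628.1, -280.9]), -61.5, array([147.3,  87.8]))
scene 205 (array([ 629.2, -284.2]), -61.9, array([138.4,  85.9]))
side 150 (array([ 621.6, -273.3]), -61.2, array([176.1,  92.6]))
side 190 (array([ 625.1, -279.8]), -61.4, array([151.7,  89.5]))
side 205 (array([ 625. , -279.1]), -61.5, array([149.4,  88.4]))
[[18, 110, 231], [10, 12, 130], [17, 117, 205], [18, 114, 231], [16, 65, 149], [30, 26, 187], [16, 110, 209], [16, 116, 97], [16, 111, 122]]
150 (array([635. ,  99.1]), -10.1, array([91.7, 49.6])) (array([468.9,   5.1]), -15.6, array([63.6, 40. ]))
170 (array([635. ,  99.2]), -10.1, array([91.6, 49.4])) (array([468.7,   5.2]), -15.5, array([63.2, 39.5]))
190 (array([634.9,  99.3]), -10.1, array([91.2, 49.1])) (array([468.6,   5.3]), -15.4, array([63. , 39.1]))
```

```bash
python3 -m jog '[[[127,-154,0],-25],[[127,-154,0],-25],[[127,-154,0],-25],[[127,-154,0],-25],[[127,-154,0],-25],[[127,-154,0],-25],[[127,-154,0],-25],[[127,-154,0],-25],[[127,-154,0],-25]]'
cat >> h.py <<'E'
def look(name,n="wrist"):
    c=bot.get_calibration(n); im=bot.capture(n); cv2.imwrite(f"pics/{name}.png",im[:,:,::-1]); return c,im
def go(x,y,yaw,z,o=None):
    "tool-axes shift and turn to TCP (x,y,z), with the closing axis (tool y) at world yaw, from here"
    from scipy.spatial.transform import Rotation as Ro
    o=o or bot.get_obs(); R=Ro.from_euler("xyz",o["tcp_rot"]).as_matrix(); cur=np.degrees(np.arctan2(R[1,1],R[0,1]))
    d=R.T@(np.array([x,y,z])-o["tcp_pos"]); t=-((yaw-cur+90)%180-90)
    print("shift",np.round(d,1).tolist(),"turn",round(t,1),"cur yaw",round(cur,1),"q7",round(o["qpos"][6],2),"t",o["t"])
E
python3 - <<'E'
from h import *
c,im=look("w1"); 
p=proj(c,[450,172,36]); print(p)
for v in(150,170,190):
    r=rect(c,im,topmask(im,v),p,36); print(v,r)
go(*r[0],r[1]+90,4)
E
```

```text
t: 0.9
tcp_pos: [472.0, 125.9, 222.5]
tcp_rot: [3.142, 0.0, 2.005]
force: [0.6, -0.2, -0.7]
gripper_width: 1.001
finger_force: 0.0
[315.00674276 152.54787598]
150 (array([449.9, 172.9]), -71.8, array([119.3,  59.9]))
170 (array([450.1, 172.9]), -71.7, array([119.1,  59.6]))
190 (array([450., 173.]), -71.9, array([118.8,  58.6]))
shift [52.0, -0.1, 218.5] turn 6.8 cur yaw 24.9 q7 0.03 t 0.95
```

View pics/w1.png

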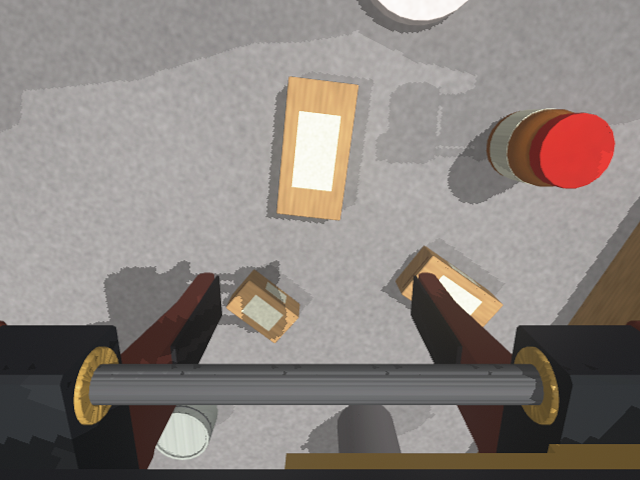

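Picture: the large carton's top is fully seen around (315,150) with the jar at (560,150); measured 119x60 at yaw -71.8, matching. Grasp it.

```bash
python3 -m jog '[[[52,0,60],7],[[52,0,80],7],[[52,0,110],7],[[52,0,140],7],[[52,0,170],7],[[52,0,195],7],[[52,0,210],7],[[52,0,217],7],[[52,0,217],7],[[52,0,217],7]]' 1
python3 -m jog '[[[0,0,0],0],[[0,0,0],0],[[0,0,0],0],[[0,0,0],0],[[0,0,0],0],[[0,0,0],0],[[0,0,0],0]]' 0 25
python3 -m jog '[[[0,0,-15],0],[[0,0,-40],0],[[0,0,-80],0],[[0,0,-120],0],[[0,0,-160],0],[[0,0,-195],0],[[0,0,-195],0]]'
python3 - <<'E'
from h import *
go(626.5,-280,28.5,200)
E
```

```text
t: 1.78
tcp_pos: [449.6, 173.8, 5.7]
tcp_rot: [-3.141, 0.0, 1.884]
force: [0.9, 0.1, 0.3]
gripper_width: 1.0
finger_force: 0.0
t: 2.37
tcp_pos: [449.4, 174.3, 6.2]
tcp_rot: [3.141, 0.0, 1.885]
force: [-1.1, -0.5, 6.3]
gripper_width: 0.677
finger_force: 25.0
t: 2.95
tcp_pos: [452.0, 175.6, 207.3]
tcp_rot: [3.131, -0.001, 1.885]
force: [1.0, 0.2, -3.1]
gripper_width: 0.682
finger_force: 25.0
shift [-487.2, 25.2, 7.1] turn -10.5 cur yaw 18.0 q7 -0.21 t 2.95
```

```bash
python3 -m jog '[[[-20,0,0],0],[[-55,0,0],-5],[[-95,10,0],-10],[[-135,20,0],-10.5],[[-175,25,0],-10.5],[[-215,25,0],-10.5],[[-255,25,0],-10.5],[[-295,25,0],-10.5],[[-335,25,0],-10.5],[[-375,25,0],-10.5],[[-415,25,0],-10.5],[[-450,25,0],-10.5]]'
python3 -m jog '[[[-25,0,0],0],[[-37,0,0],0],[[-37,0,0],0],[[-37,0,0],0]]'
python3 - <<'E'
from h import *
go(626,-279,28.5,24); print(bot.get_obs()["force"])
E
```

```text
t: 3.95
tcp_pos: [611.3, -248.9, 199.0]
tcp_rot: [-3.14, -0.001, 2.067]
force: [0.4, -0.1, -2.4]
gripper_width: 0.685
finger_force: 25.0
t: 4.28
tcp_pos: [628.7, -278.7, 198.6]
tcp_rot: [-3.14, -0.002, 2.067]
force: [-0.3, 0.5, -1.4]
gripper_width: 0.678
finger_force: 25.0
shift [0.6, -2.2, 174.6] turn -0.1 cur yaw 28.4 q7 0.85 t 4.2833
[-0.26528664  0.52397975 -1.44189942]
```

```bash
python3 -m jog '[[[1,-2,20],0],[[1,-2,55],0],[[1,-2,90],0],[[1,-2,120],0],[[1,-2,145],0],[[1,-2,158],0],[[1,-2,166],0],[[1,-2,170],0],[[1,-2,172],0],[[1,-2,173],0],[[1,-2,173],0],[[1,-2,173],0]]'
```

```text
t: 5.28
tcp_pos: [628.0, -279.0, 29.0]
tcp_rot: [3.14, 0.001, 2.068]
force: [1.0, 0.4, -2.5]
gripper_width: 0.682
finger_force: 25.0
```

```bash
python3 -m jog '[[[0,-1,1],0],[[0,-1,2],0],[[0,-1,3],0],[[0,-1,3],0]]'; python3 - <<'E'
from h import *
go(626,-279,28.5,24); print(bot.get_obs()["force"])
E
```

```text
t: 5.62
tcp_pos: [626.3, -279.2, 24.5]
tcp_rot: [-3.141, -0.0, 2.068]
force: [0.1, 0.3, -2.6]
gripper_width: 0.682
finger_force: 25.0
shift [0.3, -0.1, 0.5] turn -0.0 cur yaw 28.5 q7 0.84 t 5.6167
[ 0.12081354  0.31578111 -2.64815101]
```

```bash
python3 -m jog '[[[0,0,0.5],0],[[0,0,1],0],[[0,0,1],0]]';python3 -m jog '[[[0,0,0.5],0],[[0,0,1],0],[[0,0,1],0]]'
```

```text
t: 5.87
tcp_pos: [626.4, -279.2, 24.4]
tcp_rot: [3.142, 0.0, 2.068]
force: [-4.1, 1.2, 5.6]
gripper_width: 0.679
finger_force: 25.0
t: 6.12
tcp_pos: [626.4, -279.3, 24.4]
tcp_rot: [3.141, 0.0, 2.068]
force: [-6.3, 2.3, 12.0]
gripper_width: 0.68
finger_force: 25.0
```

```bash
python3 -m jog '[[[0,0,-0.5],0],[[0,0,-0.5],0],[[0,0,-0.5],0],[[0,0,-0.5],0],[[0,0,-0.5],0]]' 1
python3 -m jog '[[[0,0,-15],0],[[0,0,-40],0],[[0,0,-80],0],[[-20,0,-120],0],[[-50,0,-160],0],[[-55,0,-195],0],[[-55,0,-205],0],[[-55,0,-205],0],[[-55,0,-205],0]]'
python3 - <<'E'
from h import *
c,im=look("w2"); H=hsv(im)
p=proj(c,[626.5,-280,54]); print(p)
for v in(170,190): print(v,rect(c,im,topmask(im,v),p,54))
wh=(H[...,1]<70)&(H[...,2]>200)
for v in(200,220): print(rect(c,im,(H[...,1]<60)&(H[...,2]>v),proj(c,np.r_[626.5,-280,18]+np.r_[.879,.477,0]*38),18))
E
```

```text
t: 6.53
tcp_pos: [626.5, -279.2, 22.9]
tcp_rot: [-3.142, -0.0, 2.068]
force: [-0.6, 0.1, 0.7]
gripper_width: 0.99
finger_force: 0.0
t: 7.28
tcp_pos: [652.9, -327.6, 228.6]
tcp_rot: [3.141, 0.001, 2.068]
force: [1.0, -0.3, -0.4]
gripper_width: 0.996
finger_force: 0.0
[314.83914714 149.43223517]
170 (array([ 625.7, -278.2]), -61.5, array([134.,  81.]))
190 (array([ 625.7, -278.2]), -61.5, array([134.,  81.]))
(array([ 627. , -280.7]), -61.5, array([149.3,  89.7]))
(array([ 626.8, -280.3]), -61.5, array([148.4,  89.3]))
```

View pics/w2.png

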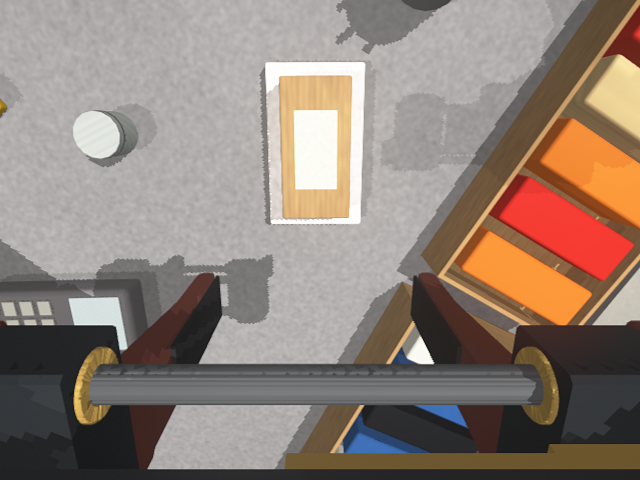

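The large carton lies on the plinth at (315,150), apparently aligned; the narrow tin is at (98,135). Now the carton alone by its brown pixels, measured against the plinth.

```bash
cat >> h.py <<'E'
def brown(im,vmin=170):
    H=hsv(im); m=((H[...,0]>8)&(H[...,0]<26)&(H[...,1]>75)&(H[...,2]>vmin)).astype(np.uint8)
    return cv2.morphologyEx(m,cv2.MORPH_OPEN,np.ones((3,3),np.uint8))
E
python3 - <<'E'
from h import *
im=cv2.imread("pics/w2.png")[:,:,::-1].copy(); c=bot.get_calibration("wrist")
for v in(150,180): print(rect(c,im,brown(im,v),(315,90),54))
H=hsv(im); ct,cen,a=blob((H[...,1]<40)&(H[...,2]>190),(98,130)); print("narrow",plane(c,cen,38),a)
go(635,99.2,79.9,205)
E
```

```text
(array([ 625.9, -279.3]), -61.3, array([117.5,  58.8]))
(array([ 625.9, -279.3]), -61.3, array([117.5,  58.8]))
narrow [ 449.49241339 -360.39130936   38.        ] 1719
shift [382.7, 188.4, 22.3] turn -51.4 cur yaw 28.5 q7 0.9 t 7.3333
```

```bash
python3 -m jog '[[[30,15,0],-5],[[68,33,0],-12],[[105,52,0],-19],[[142,70,0],-26],[[180,88,0],-33],[[217,106,0],-40],[[254,125,0],-47],[[291,143,0],-51.5],[[328,161,5],-51.5],[[360,177,15],-51.5],[[382,188,22],-51.5],[[382,188,22],-51.5]]'
python3 -m jog '[[[0,0,0],0],[[0,0,0],0]]'
python3 - <<'E'
from h import *
go(635,99.2,79.9,6)
E
```

```text
t: 8.33
tcp_pos: [632.0, 106.3, 202.4]
tcp_rot: [3.139, -0.007, 2.977]
force: [-0.5, 0.9, -0.8]
gripper_width: 0.999
finger_force: 0.0
t: 8.5
tcp_pos: [634.8, 97.1, 204.7]
tcp_rot: [-3.14, -0.002, 2.967]
force: [0.4, -0.7, 1.2]
gripper_width: 0.998
finger_force: 0.0
shift [-0.2, 2.4, 198.7] turn 0.1 cur yaw 80.0 q7 1.06 t 8.5
```

```bash
python3 -m jog '[[[0,1,20],0],[[0,1,55],0],[[0,1,90],0],[[0,1,125],0],[[0,1,155],0],[[0,1,178],0],[[0,1,192],0],[[0,1,199],0],[[0,1,199],0],[[0,1,199],0]]'
python3 - <<'E'
from h import *
go(635,99.2,79.9,6)
E
```

```text
t: 9.33
tcp_pos: [636.5, 98.4, 8.0]
tcp_rot: [3.141, 0.001, 2.966]
force: [-0.4, 0.0, 0.2]
gripper_width: 0.994
finger_force: 0.0
shift [1.6, 0.5, 2.0] turn 0.1 cur yaw 80.0 q7 0.99 t 9.3333
```

```bash
python3 -m jog '[[[0.5,0,1.5],0],[[0.5,0,1.5],0],[[0.5,0,1.5],0]]'
python3 -m jog '[[[0,0,0],0],[[0,0,0],0],[[0,0,0],0],[[0,0,0],0],[[0,0,0],0],[[0,0,0],0],[[0,0,0],0],[[0,0,0],0]]' 0 20
python3 -m jog '[[[0,0,-15],0],[[0,0,-40],0],[[0,0,-80],0],[[0,0,-120],0],[[0,0,-160],0],[[0,0,-195],0],[[0,0,-215],0],[[0,0,-215],0],[[0,0,-215],0]]'
python3 - <<'E'
from h import *
go(626,-279.3,28.5,220)
E
```

```text
t: 9.58
tcp_pos: [636.0, 99.1, 6.9]
tcp_rot: [3.141, 0.002, 2.967]
force: [-0.0, 0.4, -0.1]
gripper_width: 1.0
finger_force: 0.0
t: 10.25
tcp_pos: [635.2, 98.9, 5.6]
tcp_rot: [-3.141, -0.0, 2.967]
force: [-0.5, 0.4, -0.1]
gripper_width: 0.566
finger_force: 20.0
t: 11.0
tcp_pos: [635.5, 99.0, 221.1]
tcp_rot: [3.141, 0.002, 2.967]
force: [-0.9, 0.0, -2.3]
gripper_width: 0.567
finger_force: 20.0
shift [-56.4, -374.2, 1.1] turn 51.5 cur yaw 80.0 q7 1.06 t 11.0
```

```bash
python3 -m jog '[[[-3,-20,0],3],[[-9,-55,0],10],[[-15,-92,0],17],[[-20,-130,0],24],[[-26,-168,0],31],[[-31,-206,0],38],[[-37,-244,0],45],[[-43,-282,0],51],[[-48,-318,0],51.5],[[-53,-348,0],51.5],[[-56,-367,0],51.5],[[-56,-374,0],51.5]]'
python3 -m jog '[[[0,0,0],0],[[0,0,0],0],[[0,0,0],0]]'
python3 - <<'E'
from h import *
go(626,-279.3,28.5,60)
E
```

```text
t: 12.0
tcp_pos: [622.6, -284.4, 217.3]
tcp_rot: [-3.136, -0.001, 2.061]
force: [-1.1, 0.6, -2.2]
gripper_width: 0.569
finger_force: 20.0
t: 12.25
tcp_pos: [625.7, -276.5, 219.8]
tcp_rot: [3.142, -0.002, 2.07]
force: [0.0, -0.4, -1.4]
gripper_width: 0.566
finger_force: 20.0
shift [-2.9, -1.1, 159.7] turn 0.1 cur yaw 28.6 q7 0.85 t 12.25
```

```bash
python3 -m jog '[[[-1,0,20],0],[[-1,0,55],0],[[-1,0,90],0],[[-1,0,120],0],[[-1,0,140],0],[[-1,0,150],0],[[-1,0,154],0],[[-1,0,156],0],[[-1,0,157],0],[[-1,0,157],0],[[-1,0,157],0]]'
python3 - <<'E'
from h import *
go(626,-279.3,28.5,60)
E
```

```text
t: 13.17
tcp_pos: [626.8, -280.2, 65.2]
tcp_rot: [3.14, 0.002, 2.068]
force: [0.6, -0.4, -0.9]
gripper_width: 0.566
finger_force: 20.0
shift [1.2, -0.3, 5.2] turn -0.0 cur yaw 28.5 q7 0.84 t 13.1667
```

```bash
python3 -m jog '[[[0,0,1],0],[[0,0,2],0],[[0,0,2],0],[[0,0,2],0],[[0,0,2],0]]'
python3 - <<'E'
from h import *
go(626,-279.3,28.5,60)
E
```

```text
t: 13.58
tcp_pos: [626.0, -280.0, 61.7]
tcp_rot: [3.141, 0.0, 2.068]
force: [-0.4, -0.9, -2.9]
gripper_width: 0.567
finger_force: 20.0
shift [0.6, 0.4, 1.7] turn -0.0 cur yaw 28.5 q7 0.84 t 13.5833
```

```bash
python3 -m jog '[[[0.5,0,1],0],[[0.5,0,1],0],[[0.5,0,1],0]]';python3 -m jog '[[[0,0,0.5],0],[[0,0,1],0],[[0,0,1],0]]'
```

```text
t: 13.83
tcp_pos: [625.7, -279.4, 60.5]
tcp_rot: [-3.142, -0.0, 2.068]
force: [0.1, -0.5, -2.0]
gripper_width: 0.571
finger_force: 20.0
t: 14.08
tcp_pos: [625.7, -279.6, 59.6]
tcp_rot: [3.142, 0.0, 2.068]
force: [0.7, -0.1, -1.6]
gripper_width: 0.566
finger_force: 20.0
```

```bash
python3 -m jog '[[[0,0,0.7],0],[[0,0,0.7],0],[[0,0,0.7],0]]';python3 -m jog '[[[0,0,0.7],0],[[0,0,0.7],0],[[0,0,0.7],0]]'
```

```text
t: 14.33
tcp_pos: [625.8, -279.6, 59.6]
tcp_rot: [3.141, 0.0, 2.068]
force: [-2.6, 1.6, 5.7]
gripper_width: 0.569
finger_force: 20.0
t: 14.58
tcp_pos: [625.8, -279.6, 59.6]
tcp_rot: [3.141, 0.0, 2.068]
force: [-4.3, 1.4, 10.1]
gripper_width: 0.572
finger_force: 20.0
```

```bash
python3 -m jog '[[[0,0,-0.7],0],[[0,0,-0.7],0],[[0,0,-0.7],0],[[0,0,-0.7],0],[[0,0,-0.7],0],[[0,0,-0.7],0]]' 1
python3 -m jog '[[[0,0,-15],0],[[0,0,-40],0],[[0,0,-75],0],[[-20,0,-110],0],[[-50,0,-145],0],[[-55,0,-170],0],[[-55,0,-180],0],[[-55,0,-180],0],[[-55,0,-180],0]]'
python3 - <<'E'
from h import *
c,im=look("w3"); 
p=proj(c,[626,-279.5,88]); print(p)
for v in(160,190): print(rect(c,im,brown(im,v),p,88))
cv2.imwrite("pics/w3c.png",cv2.resize(im[30:270,180:450],None,fx=2,fy=2)[:,:,::-1])
go(468.7,5.2,74.5,205)
E
```

```text
t: 15.08
tcp_pos: [625.7, -279.5, 58.7]
tcp_rot: [-3.141, -0.0, 2.068]
force: [0.3, 0.2, -0.9]
gripper_width: 0.983
finger_force: 0.0
t: 15.83
tcp_pos: [651.7, -327.0, 238.1]
tcp_rot: [-3.142, -0.001, 2.069]
force: [0.6, -0.9, -0.0]
gripper_width: 0.998
finger_force: 0.0
[315.62603947 152.64226526]
(array([ 626.1, -278.3]), -61.2, array([107.2,  53. ]))
(array([ 626.3, -278.2]), -61.4, array([107.1,  52.9]))
shift [378.5, -1.8, 32.9] turn -45.9 cur yaw 28.6 q7 0.9 t 15.8833
```

View pics/w3c.png

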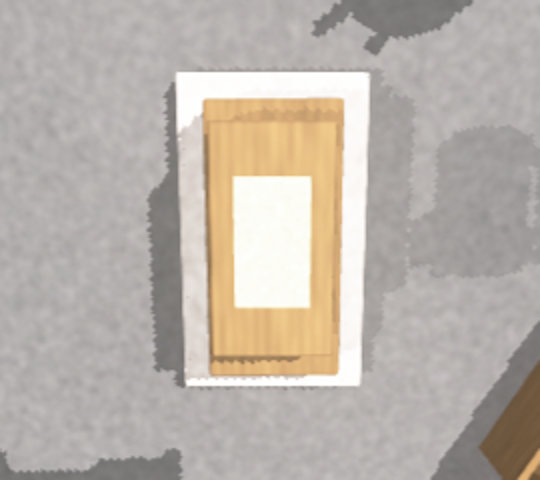

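The crop shows the medium carton's top with corners at about (209,121), (338,121), (334,355), (211,356), with the large one peeking out evenly below it. Cast those corners at z=88.

```bash
python3 - <<'E'
from h import *
c=bot.get_calibration("wrist"); 
P=np.float32([plane(c,(x/2+180,y/2+30),88)[:2] for x,y in((209,121),(338,121),(334,355),(211,356))]); print(cv2.minAreaRect(P),P.mean(0))
im=cv2.imread("pics/w3.png")[:,:,::-1].copy(); H=hsv(im); print(rect(c,im,(H[...,1]<60)&(H[...,2]>200),(315,150),88))
im=cv2.imread("pics/wrist0.png")[:,:,::-1].copy();
E
python3 -m jog '[[[20,0,0],-4],[[55,0,0],-11],[[93,0,0],-18],[[131,0,0],-25],[[169,0,0],-32],[[207,0,0],-39],[[245,0,0],-46],[[283,-1,8],-46],[[318,-2,16],-46],[[348,-2,25],-46],[[370,-2,33],-46],[[378,-2,33],-46]]'
python3 -m jog '[[[0,0,0],0],[[0,0,0],0],[[0,0,0],0]]'
python3 - <<'E'
from h import *
go(468.7,5.2,74.5,5)
E
```

```text
((624.9827880859375, -277.9703063964844), (50.680877685546875, 91.02513885498047), 28.799497604370117) [ 625.3851  -277.78925]
(array([ 624.9, -277.8]), -62.3, array([50.8, 29.9]))
t: 16.88
tcp_pos: [465.7, 6.8, 203.1]
tcp_rot: [-3.141, -0.006, 2.876]
force: [0.0, -0.3, -0.6]
gripper_width: 1.002
finger_force: 0.0
t: 17.13
tcp_pos: [470.4, 2.1, 205.9]
tcp_rot: [-3.141, 0.0, 2.87]
force: [0.4, -0.1, 0.1]
gripper_width: 1.003
finger_force: 0.0
shift [2.5, 2.6, 200.9] turn -0.1 cur yaw 74.4 q7 1.13 t 17.1333
```

```bash
python3 -m jog '[[[1,1,20],0],[[1,1,55],0],[[1,1,90],0],[[1,1,125],0],[[1,1,155],0],[[1,1,178],0],[[1,1,192],0],[[1,1,200],0],[[1,1,200],0],[[1,1,200],0],[[1,1,200],0]]'
python3 - <<'E'
from h import *
go(468.7,5.2,74.5,5)
E
```

```text
t: 18.05
tcp_pos: [470.1, 4.2, 6.8]
tcp_rot: [3.141, 0.002, 2.87]
force: [-0.0, -0.1, 0.7]
gripper_width: 1.001
finger_force: 0.0
shift [1.6, 0.5, 1.8] turn -0.0 cur yaw 74.5 q7 0.98 t 18.05
```

```bash
python3 -m jog '[[[1,0,1],0],[[1,0,1],0],[[1,0,1],0]]'
python3 -m jog '[[[0,0,0],0],[[0,0,0],0],[[0,0,0],0],[[0,0,0],0],[[0,0,0],0],[[0,0,0],0],[[0,0,0],0],[[0,0,0],0]]' 0 15
python3 -m jog '[[[0,0,-15],0],[[0,0,-40],0],[[0,0,-80],0],[[0,0,-120],0],[[0,0,-160],0],[[0,0,-195],0],[[0,0,-225],0],[[0,0,-235],0],[[0,0,-235],0],[[0,0,-235],0]]'
python3 - <<'E'
from h import *
go(625.7,-279.3,28.6,240)
E
```

```text
t: 18.3
tcp_pos: [468.6, 4.8, 5.6]
tcp_rot: [3.141, 0.001, 2.871]
force: [-1.0, 0.2, 0.8]
gripper_width: 1.002
finger_force: 0.0
t: 18.97
tcp_pos: [468.1, 4.8, 4.9]
tcp_rot: [-3.141, -0.0, 2.871]
force: [-0.8, 0.1, -0.9]
gripper_width: 0.455
finger_force: 15.0
t: 19.8
tcp_pos: [467.7, 4.7, 239.1]
tcp_rot: [-3.141, -0.0, 2.871]
force: [0.2, -0.4, -1.9]
gripper_width: 0.45
finger_force: 15.0
shift [-228.2, -231.4, -0.9] turn 45.9 cur yaw 74.5 q7 1.13 t 19.8
```

```bash
python3 -m jog '[[[-13,-13,0],4],[[-35,-35,0],11],[[-60,-60,0],18],[[-86,-86,0],25],[[-112,-113,0],32],[[-138,-140,0],39],[[-164,-166,0],45.9],[[-190,-192,0],45.9],[[-212,-215,0],45.9],[[-224,-227,0],45.9],[[-228,-231,0],45.9],[[-228,-231,0],45.9]]'
python3 -m jog '[[[0,0,0],0],[[0,0,0],0],[[0,0,0],0],[[0,0,0],0]]'
python3 - <<'E'
from h import *
go(625.7,-279.3,28.6,93)
E
```

```text
t: 20.8
tcp_pos: [625.1, -279.5, 236.1]
tcp_rot: [-3.138, -0.004, 2.068]
force: [-0.1, 0.3, -1.5]
gripper_width: 0.455
finger_force: 15.0
t: 21.13
tcp_pos: [626.1, -277.4, 240.3]
tcp_rot: [3.141, 0.0, 2.071]
force: [-0.3, 0.7, -1.6]
gripper_width: 0.453
finger_force: 15.0
shift [-1.5, -1.4, 147.3] turn 0.1 cur yaw 28.7 q7 0.83 t 21.1333
```

```bash
python3 -m jog '[[[-1,-1,20],0],[[-1,-1,55],0],[[-1,-1,85],0],[[-1,-1,112],0],[[-1,-1,130],0],[[-1,-1,138],0],[[-1,-1,141],0],[[-1,-1,142],0],[[-1,-1,143],0],[[-1,-1,143],0],[[-1,-1,143],0],[[-1,-1,143],0]]'
python3 -m jog '[[[0,0,1],0],[[0,0,1],0],[[0,0,1],0]]'
python3 - <<'E'
from h import *
go(625.7,-279.3,28.6,93)
E
```

```text
t: 22.13
tcp_pos: [626.2, -280.2, 98.0]
tcp_rot: [3.141, 0.001, 2.07]
force: [-0.0, 0.7, -2.1]
gripper_width: 0.456
finger_force: 15.0
t: 22.38
tcp_pos: [625.7, -280.0, 96.0]
tcp_rot: [3.142, 0.0, 2.07]
force: [0.7, 0.1, -2.2]
gripper_width: 0.453
finger_force: 15.0
shift [0.7, 0.3, 3.0] turn -0.0 cur yaw 28.6 q7 0.82 t 22.3833
```

```bash
python3 -m jog '[[[0.5,0,1],0],[[0.5,0,1.5],0],[[0.5,0,1.5],0],[[0.5,0,1.5],0]]'; python3 -m jog '[[[0,0,0.7],0],[[0,0,0.7],0],[[0,0,0.7],0],[[0,0,0.7],0]]';python3 -m jog '[[[0,0,0.7],0],[[0,0,0.7],0],[[0,0,0.7],0]]'
```

```text
t: 22.72
tcp_pos: [625.5, -279.5, 94.3]
tcp_rot: [-3.142, -0.0, 2.07]
force: [0.6, 0.2, -1.6]
gripper_width: 0.454
finger_force: 15.0
t: 23.05
tcp_pos: [625.5, -279.6, 93.8]
tcp_rot: [3.142, 0.0, 2.07]
force: [-0.1, 0.3, -1.7]
gripper_width: 0.455
finger_force: 15.0
t: 23.3
tcp_pos: [625.5, -279.6, 93.1]
tcp_rot: [3.142, 0.0, 2.07]
force: [1.0, 0.5, -1.9]
gripper_width: 0.451
finger_force: 15.0
```

```bash
python3 -m jog '[[[0,0,0.6],0],[[0,0,0.6],0],[[0,0,0.6],0]]';python3 -m jog '[[[0,0,0.6],0],[[0,0,0.6],0],[[0,0,0.6],0]]'
```

```text
t: 23.55
tcp_pos: [625.5, -279.6, 93.0]
tcp_rot: [3.141, 0.0, 2.07]
force: [-2.6, 1.7, 5.1]
gripper_width: 0.458
finger_force: 15.0
t: 23.8
tcp_pos: [625.5, -279.6, 93.0]
tcp_rot: [3.141, 0.0, 2.07]
force: [-3.3, 1.4, 9.1]
gripper_width: 0.457
finger_force: 15.0
```

```bash
python3 -m jog '[[[0,0,-0.6],0],[[0,0,-0.6],0],[[0,0,-0.6],0],[[0,0,-0.6],0],[[0,0,-0.6],0],[[0,0,-0.6],0],[[0,0,-0.6],0]]' 1
python3 -m jog '[[[0,0,-15],0],[[0,0,-40],0],[[0,0,-75],0],[[-20,0,-110],0],[[-50,0,-135],0],[[-55,0,-145],0],[[-55,0,-145],0],[[-55,0,-145],0],[[-55,0,-145],0]]'
python3 - <<'E'
from h import *
c,im=look("w4"); print(proj(c,[626,-279.5,120]))
cv2.imwrite("pics/w4c.png",cv2.resize(im[30:270,180:450],None,fx=2,fy=2)[:,:,::-1])
E
```

```text
t: 24.38
tcp_pos: [625.5, -279.6, 92.3]
tcp_rot: [-3.141, -0.0, 2.07]
force: [0.0, 0.8, 0.2]
gripper_width: 0.946
finger_force: 0.0
t: 25.13
tcp_pos: [651.2, -326.4, 235.7]
tcp_rot: [-3.14, -0.003, 2.071]
force: [0.3, -0.3, -0.3]
gripper_width: 0.998
finger_force: 0.0
[316.29504441 157.76755714]
```

View pics/w4c.png

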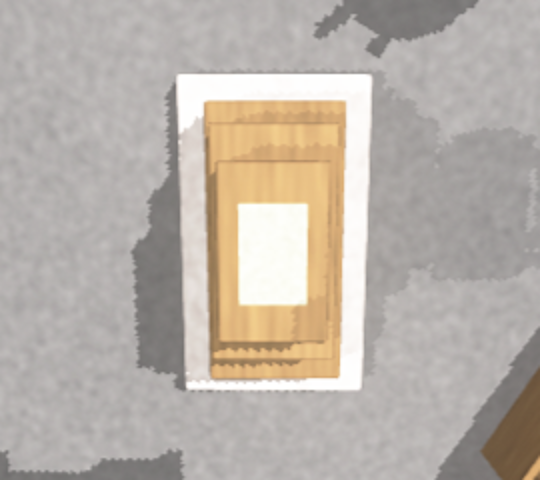

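The crop shows the small carton on top with corners (217,161), (333,160), (327,341), (217,342), nested evenly in the stack. Next, look at the wide tin.

```bash
python3 - <<'E'
from h import *
c=bot.get_calibration("wrist"); 
P=np.float32([plane(c,(x/2+180,y/2+30),120)[:2] for x,y in((217,161),(333,160),(327,341),(217,342))]); print(cv2.minAreaRect(P),P.mean(0))
go(468,-213,28.6,222)
E
```

```text
((625.794189453125, -278.7522277832031), (40.24180221557617, 63.96864318847656), 27.858572006225586) [ 625.8854  -278.68744]
shift [187.2, -106.3, 14.2] turn 0.1 cur yaw 28.7 q7 0.88 t 25.1833
```

```bash
python3 -m jog '[[[20,-11,0],0],[[52,-30,0],0],[[85,-49,0],0],[[118,-67,5],0],[[150,-85,10],0],[[175,-99,14],0],[[187,-106,14],0],[[187,-106,14],0],[[187,-106,14],0],[[187,-106,14],0]]'
python3 - <<'E'
from h import *
c,im=look("w5"); print(proj(c,[444,-169,41]),proj(c,[450,-361,38]))
E
```

```text
t: 26.02
tcp_pos: [469.8, -214.4, 223.3]
tcp_rot: [3.141, 0.0, 2.071]
force: [0.4, 1.2, -0.0]
gripper_width: 1.002
finger_force: 0.0
[314.48515407 151.5612846 ] [228.88459003 324.81684604]
```

View pics/w5.png

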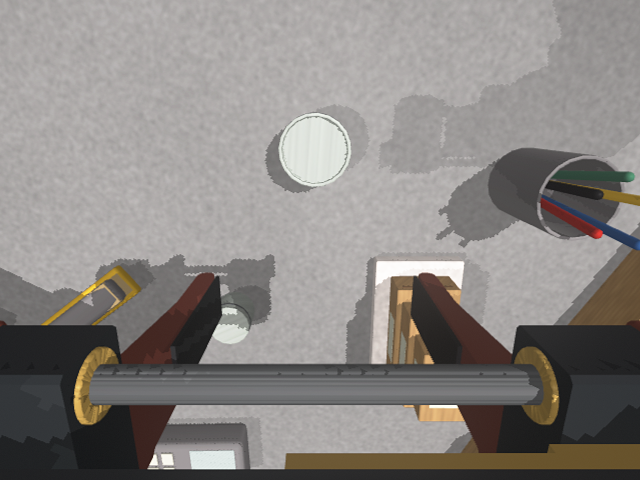

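The wide tin's rim is a clear circle at (315,150), radius about 36 px; pen pot at right (560,190), out of the way.

```bash
python3 - <<'E'
from h import *
im=cv2.imread("pics/w5.png")[:,:,::-1].copy(); c=bot.get_calibration("wrist"); H=hsv(im)
for v in(190,205):
    ct,_,a=blob((H[...,2]>v)&(H[...,1]<40),(315,150)); P=np.float32([plane(c,p[0],41)[:2] for p in ct]); 
    print(a,cv2.minEnclosingCircle(P),cv2.fitEllipse(P))
    q=cv2.fitEllipse(P)[0]
go(*q,28.6,6)
E
```

```text
3925 ((444.23297119140625, -169.10914611816406), 32.496944427490234) ((443.7311706542969, -168.1710662841797), (62.135433197021484, 62.34777069091797), 80.48181915283203)
3757 ((443.87396240234375, -168.1697235107422), 31.565353393554688) ((443.6605529785156, -168.1185760498047), (61.67397689819336, 61.96702575683594), 4.287275791168213)
shift [53.5, -0.9, 217.2] turn 0.0 cur yaw 28.6 q7 0.81 t 26.0667
```

```bash
python3 -m jog '[[[20,-1,30],0],[[45,-1,60],0],[[53,-1,95],0],[[53,-1,130],0],[[53,-1,160],0],[[53,-1,185],0],[[53,-1,205],0],[[53,-1,216],0],[[53,-1,216],0],[[53,-1,216],0],[[53,-1,216],0],[[53,-1,216],0]]'
python3 - <<'E'
from h import *
go(443.8,-168.3,28.6,6)
E
```

```text
t: 27.07
tcp_pos: [443.9, -168.7, 8.2]
tcp_rot: [3.14, 0.001, 2.07]
force: [0.6, -0.0, -0.4]
gripper_width: 0.996
finger_force: 0.0
shift [0.4, 0.1, 2.2] turn -0.0 cur yaw 28.6 q7 0.68 t 27.0667
```

```bash
python3 -m jog '[[[0,0,1],0],[[0,0,1],0],[[0,0,1],0],[[0,0,1],0],[[0,0,1],0],[[0,0,1],0],[[0,0,1],0],[[0,0,1],0]]' 0 20
python3 -m jog '[[[0,0,-15],0],[[0,0,-40],0],[[0,0,-80],0],[[0,0,-120],0],[[0,0,-160],0],[[0,0,-195],0],[[0,0,-215],0],[[0,0,-215],0],[[0,0,-215],0]]'
python3 - <<'E'
from h import *
go(502,312,28.6,220)
E
```

```text
t: 27.73
tcp_pos: [443.2, -168.4, 6.8]
tcp_rot: [3.141, 0.0, 2.07]
force: [-1.5, 0.8, 6.4]
gripper_width: 0.726
finger_force: 20.0
t: 28.48
tcp_pos: [443.0, -168.4, 221.5]
tcp_rot: [3.141, 0.001, 2.07]
force: [-0.3, -0.1, -4.5]
gripper_width: 0.725
finger_force: 20.0
shift [393.6, 281.8, 1.4] turn -0.0 cur yaw 28.6 q7 0.74 t 28.4833
```

```bash
python3 -m jog '[[[16,12,0],0],[[44,32,0],0],[[76,55,0],0],[[108,78,0],0],[[142,101,0],0],[[175,125,0],0],[[208,149,0],0],[[240,172,0],0],[[272,195,0],0],[[304,218,0],0],[[335,240,0],0],[[362,259,0],0]]'
python3 -m jog '[[[20,14,0],0],[[31,23,0],0],[[31,23,0],0],[[31,23,0],0],[[31,23,0],0]]'
python3 - <<'E'
from h import *
c,im=look("w6"); print(proj(c,[473,365,18]))
E
```

```text
t: 29.48
tcp_pos: [495.5, 275.6, 218.2]
tcp_rot: [-3.137, -0.001, 2.071]
force: [0.5, -0.4, -3.8]
gripper_width: 0.726
finger_force: 20.0
t: 29.9
tcp_pos: [502.4, 309.5, 220.1]
tcp_rot: [-3.139, 0.001, 2.068]
force: [-0.2, -0.6, -3.0]
gripper_width: 0.725
finger_force: 20.0
[316.86872824 137.9662747 ]
```

View pics/w6.png

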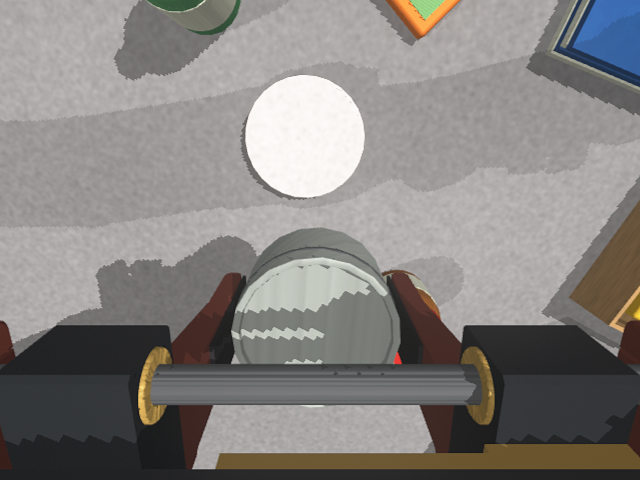

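The whole round plinth is visible at (305,137), with the held tin below and the bottle base at (195,0).

```bash
python3 - <<'E'
from h import *
im=cv2.imread("pics/w6.png")[:,:,::-1].copy(); c=bot.get_calibration("wrist"); H=hsv(im)
ct,cen,a=blob((H[...,2]>200)&(H[...,1]<40),(305,137)); P=np.float32([plane(c,p[0],18)[:2] for p in ct]); e=cv2.fitEllipse(P); print(e)
s=bot.get_calibration("side"); i2=cv2.imread("pics/side0.png")[:,:,::-1].copy(); H=hsv(i2)
for v in(150,190,205):
    ct,c2,a=blob((H[...,2]>v)&(H[...,1]<60),(243,335)); P=np.float32([plane(s,p[0],18)[:2] for p in ct]); print(v,cv2.fitEllipse(P),tri(c,cen,s,c2))
go(*e[0],28.6,160)
E
```

```text
((463.73980712890625, 359.2874755859375), (108.24388122558594, 108.63745880126953), 105.57275390625)
150 ((466.3238525390625, 362.78411865234375), (95.27159881591797, 120.82183074951172), 21.59521484375) [464.64522218 363.99662751  18.64149566]
190 ((466.892333984375, 360.8939514160156), (93.87016296386719, 110.09628295898438), 19.463701248168945) [464.1619977  363.43812546  20.90379259]
205 ((466.9535217285156, 361.1199951171875), (91.60777282714844, 109.35651397705078), 18.636676788330078) [464.36567671 363.70411083  20.82812217]
shift [62.5, -10.3, 60.5] turn -0.1 cur yaw 28.5 q7 -0.28 t 29.95
```

```bash
python3 -m jog '[[[0,0,0],0],[[0,0,0],0]]'; python3 - <<'E'
from h import *
c,im=look("w7"); H=hsv(im)
ct,cen,a=blob((H[...,2]>200)&(H[...,1]<40),(305,137)); P=np.float32([plane(c,p[0],18)[:2] for p in ct]); e=cv2.fitEllipse(P); print(e)
s,im=look("s7","scene"); H=hsv(im)
for v in(150,180): 
    ct,c2,a=blob((H[...,2]>v)&(H[...,1]<60),proj(s,[465,360,18])); P=np.float32([plane(s,p[0],18)[:2] for p in ct]); print(a,cv2.fitEllipse(P),tri(c,cen,s,c2))
go(*e[0],28.6,160)
E
```

```text
t: 30.12
tcp_pos: [502.8, 310.3, 221.6]
tcp_rot: [3.141, 0.001, 2.068]
force: [-0.4, -0.2, -3.8]
gripper_width: 0.723
finger_force: 20.0
((463.2583312988281, 359.3069763183594), (108.09686279296875, 108.62955474853516), 110.07034301757812)
668 ((464.0351257324219, 359.3736877441406), (105.20038604736328, 107.89396667480469), 86.70340728759766) [462.46569228 361.45407699  15.18042488]
616 ((464.21710205078125, 359.0755310058594), (99.62361145019531, 105.09028625488281), 127.7943115234375) [462.40507191 361.40532135  15.07412478]
shift [61.4, -11.5, 61.7] turn -0.1 cur yaw 28.5 q7 -0.28 t 30.2167
```

```bash
python3 -m jog '[[[20,-4,0],0],[[48,-9,10],0],[[61,-11,30],0],[[61,-11,60],0],[[61,-11,95],0],[[61,-11,125],0],[[61,-11,150],0],[[61,-11,170],0],[[61,-11,182],0],[[61,-11,190],0],[[61,-11,193],0],[[61,-11,193],0]]'
python3 -m jog '[[[0,0,0],0],[[0,0,0],0],[[0,0,0],0]]'
python3 - <<'E'
from h import *
go(463.5,359.3,28.5,25)
E
```

```text
t: 31.22
tcp_pos: [463.8, 360.1, 28.6]
tcp_rot: [3.141, -0.0, 2.07]
force: [0.2, 0.1, -2.8]
gripper_width: 0.721
finger_force: 20.0
t: 31.47
tcp_pos: [464.2, 360.4, 29.6]
tcp_rot: [3.14, -0.0, 2.07]
force: [-0.2, 0.1, -3.3]
gripper_width: 0.724
finger_force: 20.0
shift [-0.7, -1.2, 4.6] turn 0.1 cur yaw 28.6 q7 -0.49 t 31.4667
```

```bash
python3 -m jog '[[[-0.5,-0.7,1.5],0],[[-0.5,-0.7,3],0],[[-0.5,-0.7,3],0],[[-0.5,-0.7,3],0]]'; python3 -m jog '[[[0,0,0.8],0],[[0,0,0.8],0],[[0,0,0.8],0],[[0,0,0.8],0]]';python3 -m jog '[[[0,0,0.8],0],[[0,0,0.8],0],[[0,0,0.8],0]]'
```

```text
t: 31.8
tcp_pos: [463.2, 359.1, 25.4]
tcp_rot: [-3.141, 0.0, 2.07]
force: [0.2, 1.3, -2.3]
gripper_width: 0.731
finger_force: 20.0
t: 32.13
tcp_pos: [463.3, 359.2, 24.9]
tcp_rot: [3.141, 0.0, 2.07]
force: [-0.3, -0.9, 1.4]
gripper_width: 0.724
finger_force: 20.0
t: 32.38
tcp_pos: [463.3, 359.3, 24.8]
tcp_rot: [3.141, 0.0, 2.07]
force: [-3.5, -3.1, 8.9]
gripper_width: 0.721
finger_force: 20.0
```

```bash
python3 -m jog '[[[0,0,-0.7],0],[[0,0,-0.7],0],[[0,0,-0.7],0],[[0,0,-0.7],0],[[0,0,-0.7],0],[[0,0,-0.7],0]]' 1
python3 -m jog '[[[0,0,-15],0],[[0,0,-40],0],[[0,0,-80],0],[[-20,0,-120],0],[[-50,0,-160],0],[[-55,0,-190],0],[[-55,0,-197],0],[[-55,0,-197],0],[[-55,0,-197],0],[[-55,0,-197],0]]'
python3 - <<'E'
from h import *
c,im=look("w8"); H=hsv(im); p=proj(c,[463.3,359.3,59]); print(p)
cv2.imwrite("pics/w8c.png",cv2.resize(im[50:250,200:430],None,fx=2,fy=2)[:,:,::-1])
s=im[int(p[1]),int(p[0])-60:int(p[0])+60]; print(hsv(s[None])[0,::3,1:].tolist())
go(449.5,-360.4,28.6,222)
E
```

```text
t: 32.88
tcp_pos: [463.2, 359.2, 24.4]
tcp_rot: [3.142, -0.0, 2.07]
force: [0.4, -0.1, -1.0]
gripper_width: 0.999
finger_force: 0.0
t: 33.72
tcp_pos: [488.4, 311.0, 219.8]
tcp_rot: [-3.139, -0.0, 2.071]
force: [0.1, -0.7, 0.5]
gripper_width: 1.002
finger_force: 0.0
[317.53260458 150.89374667]
[[10, 101], [6, 251], [6, 250], [11, 232], [18, 172], [17, 176], [18, 180], [18, 188], [12, 210], [11, 202], [12, 211], [11, 201], [11, 208], [10, 206], [12, 205], [11, 209], [13, 209], [12, 205], [11, 202], [11, 210], [12, 209], [11, 209], [12, 214], [12, 211], [12, 206], [11, 207], [11, 202], [12, 211], [11, 209], [10, 209], [12, 211], [12, 212], [12, 164], [10, 220], [8, 246], [7, 246], [7, 247], [9, 245], [6, 248], [6, 249]]
shift [-570.4, -356.2, -1.4] turn 0.1 cur yaw 28.7 q7 -0.29 t 33.7667
```

View pics/w8c.png

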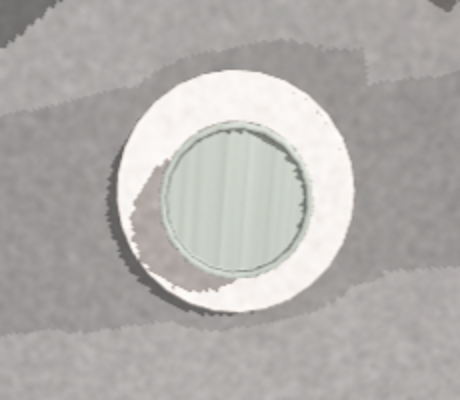

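The crop shows the tin's rim circle centred at (236,199.5) and the plinth circle centred at (235.5,191). Cast both and work out the way to the narrow tin.

```bash
python3 - <<'E'
from h import *
c=bot.get_calibration("wrist")
print(plane(c,(318,149.75),59),plane(c,(317.75,145.5),18),[np.linalg.norm(plane(c,(200+162/2,150),59)-plane(c,(200+310/2,150),59))])
E
python3 -m jog '[[[-18,-11,0],0],[[-50,-31,0],0],[[-85,-53,0],0],[[-120,-75,0],0],[[-155,-97,0],0],[[-190,-119,0],0],[[-225,-141,0],0],[[-260,-163,0],0],[[-295,-184,0],0],[[-330,-206,0],0],[[-365,-228,0],0],[[-400,-250,0],0]]'
python3 -m jog '[[[-35,-22,0],0],[[-70,-43,0],0],[[-100,-62,0],0],[[-115,-71,0],0],[[-115,-71,0],0],[[-115,-71,0],0],[[-115,-71,0],0],[[-115,-71,0],0]]'
python3 - <<'E'
from h import *
go(449.5,-360.4,28.6,6)
E
```

```text
[462.99667393 360.2612213   59.        ] [462.4200759  361.04223584  18.        ] [np.float64(60.641265514575856)]
t: 34.77
tcp_pos: [460.5, -161.2, 220.1]
tcp_rot: [-3.14, -0.002, 2.071]
force: [0.5, 1.0, 0.5]
gripper_width: 1.005
finger_force: 0.0
t: 35.43
tcp_pos: [454.6, -292.9, 220.9]
tcp_rot: [-3.141, -0.001, 2.073]
force: [-0.1, -0.5, -0.1]
gripper_width: 1.001
finger_force: 0.0
shift [-57.0, -36.9, 214.8] turn 0.2 cur yaw 28.8 q7 0.97 t 35.4333
```

```bash
python3 -m jog '[[[-20,-12,0],0],[[-45,-29,10],0],[[-57,-37,40],0],[[-57,-37,75],0],[[-57,-37,110],0],[[-57,-37,140],0],[[-57,-37,165],0],[[-57,-37,185],0],[[-57,-37,200],0],[[-57,-37,210],0],[[-57,-37,213],0],[[-57,-37,213],0]]' 0.75
python3 -m jog '[[[0,0,0],0],[[0,0,0],0],[[0,0,0],0]]'
python3 - <<'E'
from h import *
go(449.5,-360.4,28.6,7)
E
```

```text
t: 36.43
tcp_pos: [449.3, -361.7, 8.2]
tcp_rot: [-3.141, -0.001, 2.071]
force: [-0.9, -0.2, 0.4]
gripper_width: 0.748
finger_force: 0.0
t: 36.68
tcp_pos: [449.7, -363.1, 9.7]
tcp_rot: [3.141, 0.002, 2.07]
force: [-0.1, -0.1, 0.7]
gripper_width: 0.75
finger_force: 0.0
shift [2.5, 1.1, 2.7] turn -0.0 cur yaw 28.6 q7 1.07 t 36.6833
```

```bash
python3 -m jog '[[[1.5,0.7,1],0],[[1.5,0.7,1],0],[[1.5,0.7,1],0]]'
python3 -m jog '[[[0,0,0],0],[[0,0,0],0],[[0,0,0],0],[[0,0,0],0],[[0,0,0],0],[[0,0,0],0],[[0,0,0],0]]' 0 15
python3 -m jog '[[[0,0,-15],0],[[0,0,-40],0],[[0,0,-80],0],[[0,0,-120],0],[[0,0,-160],0],[[0,0,-195],0],[[0,0,-213],0],[[0,0,-213],0],[[0,0,-213],0]]'
python3 - <<'E'
from h import *
go(463.2,359.3,28.6,220)
E
```

```text
t: 36.93
tcp_pos: [449.1, -361.0, 7.8]
tcp_rot: [3.141, 0.0, 2.07]
force: [-0.4, -0.5, 0.5]
gripper_width: 0.752
finger_force: 0.0
t: 37.52
tcp_pos: [448.9, -361.1, 7.5]
tcp_rot: [-3.142, -0.0, 2.07]
force: [-0.1, 0.5, 0.2]
gripper_width: 0.473
finger_force: 15.0
t: 38.27
tcp_pos: [449.1, -361.2, 221.2]
tcp_rot: [3.141, 0.002, 2.07]
force: [0.4, -0.3, -1.6]
gripper_width: 0.474
finger_force: 15.0
shift [625.8, 357.2, 0.5] turn 0.0 cur yaw 28.6 q7 1.08 t 38.2667
```

```bash
python3 -m jog '[[[15,9,0],0],[[42,24,0],0],[[75,43,0],0],[[108,62,0],0],[[142,81,0],0],[[176,100,0],0],[[210,120,0],0],[[244,139,0],0],[[278,159,0],0],[[312,178,0],0],[[346,198,0],0],[[380,217,0],0]]'
python3 -m jog '[[[34,20,0],0],[[68,39,0],0],[[102,58,0],0],[[136,78,0],0],[[170,97,0],0],[[200,115,0],0],[[225,129,0],0],[[240,138,0],0],[[245,140,0],0],[[245,140,0],0],[[245,140,0],0],[[245,140,0],0]]'
python3 - <<'E'
from h import *
go(463.2,359.3,28.6,64)
E
```

```text
t: 39.27
tcp_pos: [456.1, 78.1, 218.6]
tcp_rot: [-3.139, -0.001, 2.07]
force: [1.1, 0.4, -1.1]
gripper_width: 0.474
finger_force: 15.0
t: 40.27
tcp_pos: [463.4, 356.6, 219.8]
tcp_rot: [-3.14, 0.001, 2.068]
force: [0.5, -0.1, -0.8]
gripper_width: 0.473
finger_force: 15.0
shift [2.7, 1.3, 155.7] turn -0.1 cur yaw 28.5 q7 -0.4 t 40.2667
```

```bash
python3 -m jog '[[[1.5,1,20],0],[[1.5,1,50],0],[[1.5,1,80],0],[[1.5,1,108],0],[[1.5,1,128],0],[[1.5,1,140],0],[[1.5,1,146],0],[[1.5,1,149],0],[[1.5,1,150],0],[[1.5,1,150],0],[[1.5,1,150],0],[[1.5,1,150],0]]'
python3 -m jog '[[[0,0,1],0],[[0,0,1],0],[[0,0,1],0],[[0,0,1],0]]'
python3 - <<'E'
from h import *
go(463.2,359.3,28.6,64)
E
```

```text
t: 41.27
tcp_pos: [463.9, 360.8, 71.6]
tcp_rot: [3.14, -0.0, 2.07]
force: [-0.6, -0.2, 0.1]
gripper_width: 0.478
finger_force: 15.0
t: 41.6
tcp_pos: [463.4, 360.4, 69.6]
tcp_rot: [3.141, 0.0, 2.07]
force: [0.2, -1.0, -1.2]
gripper_width: 0.476
finger_force: 15.0
shift [-0.9, -0.7, 5.6] turn 0.0 cur yaw 28.6 q7 -0.49 t 41.6
```

```bash
python3 -m jog '[[[-0.5,-0.5,1.5],0],[[-0.5,-0.5,3],0],[[-0.5,-0.5,4],0],[[-0.5,-0.5,4],0],[[-0.5,-0.5,4],0]]'; python3 -m jog '[[[0,0,0.8],0],[[0,0,0.8],0],[[0,0,0.8],0],[[0,0,0.8],0]]';python3 -m jog '[[[0,0,0.8],0],[[0,0,0.8],0],[[0,0,0.8],0]]'
```

```text
t: 42.02
tcp_pos: [463.1, 359.7, 65.4]
tcp_rot: [-3.141, 0.0, 2.07]
force: [0.0, 0.0, -1.2]
gripper_width: 0.472
finger_force: 15.0
t: 42.35
tcp_pos: [463.2, 359.7, 64.8]
tcp_rot: [3.142, -0.0, 2.07]
force: [-0.5, 0.9, -0.5]
gripper_width: 0.475
finger_force: 15.0
t: 42.6
tcp_pos: [463.1, 359.7, 63.9]
tcp_rot: [-3.142, 0.0, 2.07]
force: [0.2, -0.9, -0.6]
gripper_width: 0.473
finger_force: 15.0
```

```bash
python3 -m jog '[[[0,0,0.7],0],[[0,0,0.7],0],[[0,0,0.7],0]]';python3 -m jog '[[[0,0,0.6],0],[[0,0,0.6],0],[[0,0,0.6],0]]'
```

```text
t: 42.85
tcp_pos: [463.2, 359.8, 63.5]
tcp_rot: [3.141, 0.0, 2.07]
force: [-0.8, -1.5, 3.3]
gripper_width: 0.475
finger_force: 15.0
t: 43.1
tcp_pos: [463.3, 359.8, 63.5]
tcp_rot: [3.141, 0.0, 2.07]
force: [-1.6, -1.9, 8.7]
gripper_width: 0.476
finger_force: 15.0
```

```bash
python3 -m jog '[[[0,0,-0.5],0],[[0,0,-0.5],0],[[0,0,-0.5],0],[[0,0,-0.5],0],[[0,0,-0.5],0],[[0,0,-0.5],0]]' 1
python3 -m jog '[[[0,0,-15],0],[[0,0,-40],0],[[0,0,-80],0],[[-20,0,-120],0],[[-50,0,-150],0],[[-60,0,-165],0],[[-60,0,-165],0],[[-60,0,-165],0],[[-60,0,-165],0]]'
python3 - <<'E'
from h import *
c,im=look("w9"); s,i2=look("scene9","scene"); d,i3=look("side9","side")
w=np.zeros((480,800,3),np.uint8)
w[:400,:460]=cv2.resize(im[50:250,200:430],None,fx=2,fy=2)
w[:240,460:800]=cv2.resize(i2[160:400,150:490],(340,240)); w[240:480,460:800]=cv2.resize(i3[130:370,170:510],(340,240))
cv2.imwrite("pics/fin.png",w[:,:,::-1])
E
```

```text
t: 43.6
tcp_pos: [463.1, 359.7, 63.0]
tcp_rot: [-3.141, -0.0, 2.07]
force: [-1.3, -0.7, -0.3]
gripper_width: 0.894
finger_force: 0.0
t: 44.35
tcp_pos: [491.0, 307.4, 227.2]
tcp_rot: [-3.14, -0.0, 2.071]
force: [-0.2, -0.3, -1.0]
gripper_width: 1.002
finger_force: 0.0
```

View pics/fin.png

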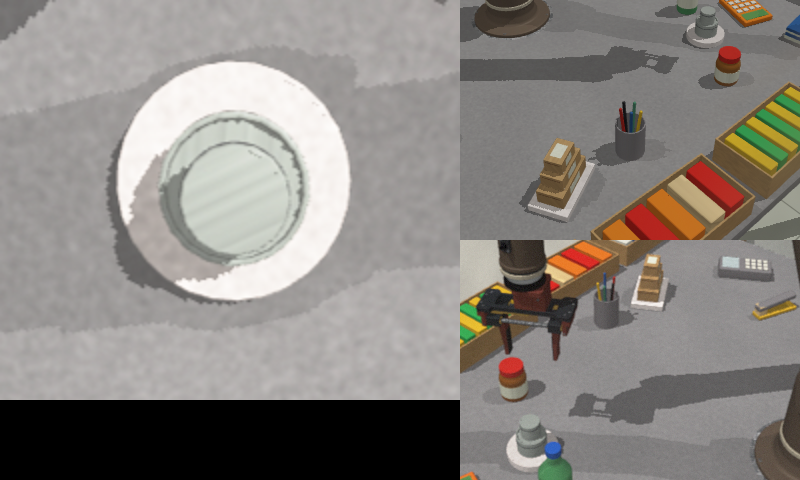

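The wrist crop shows the narrow tin's top centred at (235,197), inside the rim. Both other views show the two stacks standing and the pot, jar and bottle unmoved.

```bash
python3 - <<'E'
from h import *
c=bot.get_calibration("wrist"); print(plane(c,(317.5,148.5),94)); print(bot.hand_in())
E
```

```text
[463.66831729 359.33444655  94.        ]
the job is handed in; nothing more can be done
None
```

The display is built in the order asked and handed in at about 44 s: each piece measured within about 2 mm of centre on what is under it, with the cartons lined up lengthwise and the narrow tin inside the rim, and the final pictures show the pen pot, jar and bottle still in place.

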